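# Stand the dry chopping boards on edge between the storage jars

### The job

First clear the tin from between the two jars and stand it on the middle of the round cork mat. Then take the larger chopping board off its sloping stand and stand it upright on its long edge on the tray, beside the tall jar, and last stand the smaller board likewise beside the short jar, each square across the tray and centred on its width, the two boards evenly spaced between the jars with clear gaps. Leave the jars, the mug, the pepper mill and the spice jar where they are.

Things in the scene. Friction and masses are not known exactly. Their poses are not given: they have to be found in the camera images.
- large_board: The larger chopping board of plain pale wood, 150 mm long (its y), 110 mm high (its z), 24 mm thick (its x). Origin: middle of its lower long edge face; z runs up the board towards its other long edge, x is square to its faces. Starts leaning on its stand with z 28 degrees from vertical. About 260 g.
- small_board: The smaller chopping board of plain pale wood, 110 mm long (its y), 85 mm high (its z), 24 mm thick (its x). Origin: middle of its lower long edge face; z runs up the board towards its other long edge, x is square to its faces. Starts leaning on its stand with z 28 degrees from vertical. About 150 g.
- large_stand: Fixed aluminium stand holding the larger board on a sloping ledge. 150 mm wide (y), 95 mm deep. Origin: on the counter below the middle of the board's lower edge, which is 35 mm up. The board's top leans to the stand's -x, 28 degrees from vertical. Bars behind the board reach 62 mm up along it and a lip in front 10 mm; above that both faces are free.
- small_stand: Fixed aluminium stand holding the smaller board on a sloping ledge. 110 mm wide (y), 95 mm deep. Origin: on the counter below the middle of the board's lower edge, which is 35 mm up. The board's top leans to the stand's -x, 28 degrees from vertical. Bars behind the board reach 46 mm up along it and a lip in front 10 mm; above that both faces are free.
- tray: Fixed flat dark wooden tray, a plain slab 340 mm long (x, the line of the two jars), 170 mm wide (y), 12 mm thick. Origin: centre of its underside, on the counter, so its top is at z = 0.012.
- tall_jar: White storage jar with a wooden lid, 72 mm in diameter, 135 mm high, standing near one end of the tray, about 121 mm from its centre. Origin: centre of its underside. Must stay where it is.
- short_jar: Like the tall jar, 72 mm in diameter but 85 mm high, near the other end of the tray, about 121 mm from its centre. Origin: centre of its underside. Must stay where it is.
- tin: Plain metal food tin, 62 mm in diameter, 95 mm high, about 350 g, standing on the tray between the jars. Origin: centre of its underside, z up.
- mat: Fixed round cork mat on the counter, 110 mm in diameter, 6 mm thick. Origin: centre of its underside.
- mug: Bystander: white mug, 80 mm in diameter, 92 mm high. Origin: centre of its underside.
- pepper_mill: Bystander: steel pepper mill, 56 mm in diameter, 155 mm high. Origin: centre of its underside.
- spice_jar: Bystander: amber glass spice jar, 44 mm in diameter, 85 mm high. Origin: centre of its underside.

How it is judged:
On the way, in this order (a step that is already met when the one before it is completed fails the run):
1. the tin stands on the cork mat, released (horizontal distance between tin and mat below 0.025 m and height (world z) of tin between 0.002 and 0.012 m and angle between tin's own z axis and vertical below 0.1 rad and contact force between tin and the fingers below 0.05 N), for 0.2 s.
2. the larger board stands upright on the tray beside the tall jar, released (angle between large_board's own z axis and vertical below 0.07 rad and height (world z) of large_board between 0.008 and 0.017 m and angle between the x axis of large_board and the x axis of tray, either way round below 0.18 rad and y of large_board in the frame of tray between -0.025 and 0.025 m and horizontal distance between large_board and tall_jar between 0.07 and 0.107 m and contact force between large_board and the fingers below 0.05 N), for 0.2 s.
3. the smaller board stands upright on the tray beside the short jar, released (angle between small_board's own z axis and vertical below 0.07 rad and height (world z) of small_board between 0.008 and 0.017 m and angle between the x axis of small_board and the x axis of tray, either way round below 0.18 rad and y of small_board in the frame of tray between -0.025 and 0.025 m and horizontal distance between small_board and short_jar between 0.07 and 0.107 m and contact force between small_board and the fingers below 0.05 N), for 0.2 s.
At the end, for the whole second after the job is handed in: Tin upright on the mat, within 25 mm of its centre. Both boards on a long edge on the tray, within 4 deg of upright, 10 deg of square across it, 25 mm of its middle line; large board's centre 70 to 107 mm from the tall jar's, small one's likewise from the short jar's. All released, at rest (all of step 1 and all of step 2 and all of step 3 and linear speed of each of tin, large_board, small_board below 0.02 m/s); the robot touches nothing.
It fails at once if a jar, the mug, the pepper mill or the spice jar is moved more than 30 mm (distance of any of tall_jar, short_jar, mug, pepper_mill, spice_jar from where it was at the start of the episode above 0.03 m).
It also fails if it takes over 70 s, if anything falls off the work surface, if the arm or the gripper's body presses on something with over 40 N, if the wrist force passes 120 N, or if a joint passes its speed limit or range.

### The arm

A 6-joint arm with a two-finger parallel gripper is mounted at the origin on the work surface. World frame = base frame: x ahead of the robot, y to its left, z up, the work surface at z = 0. Lengths are in m, angles in rad, forces in N, time in s.
With the tool pointing down it reaches from about 0.275 to 0.85 m from the base axis. Payload 5.2 kg.
Tool frame: the origin (TCP) lies midway between the tips of the shut fingers; the grasp point (between the pads) lies 19 mm behind it; z points along the fingers, y is the line along which they close (so a half turn about z gives the same grasp; the last joint's range is limited). The gripper opens to 85 mm and grips with 20 to 120 N. Pads are 22 mm wide; open, the fingers measure 114 mm over their backs; the gripper's body (76 mm by 85 mm) begins 54 mm behind the grasp point. The pads swing forward as they close: fully open they stand 13 mm farther back than shut.
Start: joints at [0.92, 0.259, 1.535, -0, 1.348, -0.203], TCP at [0.238, 0.496, 0.231] pointing down, gripper open.
Joint ranges: [-3.14, 3.14], [-0.91, 2.08], [0.19, 2.58], [-1.22, 4.36], [0.22, 2.71], [-3.12, 3.12]. Speed limits (rad/s): [2.57, 2.57, 3.14, 3.14, 3.14, 3.14].

### API

Orientations are given as a rotation vector (axis times angle).
In Python, from plant import arm, vision gives the robot as it stands.
- The arm moves only by the tool carry_out, never from a script. Its argument "targets" is a list of rows, each an object with "slide": the shift along the tool's x, y, z in m, a list of three; "twist": the turn, a rotation vector about the tool's x, y, z in rad, a list of three; "gripper": the finger opening in m, from 0 to 0.0854. A call has 1 to 12 rows; each row shifts and turns the commanded pose from where the row before left it, along the tool's axes as they then stand; what a row does not reach is not made up. A row lasts 1/12 s, in which the tool goes at most 41.7 mm and 7.16 degrees, less where a joint would pass 70% of its speed; a pose out of reach is approached as far as the arm can. A call with a gripper value outside its range is refused whole. The fingers move at their own pace and stop on an object; "grip_force" is the grip in N (left out, the last holds). Time passes only in rows, so rows that do not move let the fingers close. It gives the time, the measured TCP pose, the force, the opening and the grip force at its end, in the units of the state.
- arm.read_state(): the state, without advancing time (a new reading comes with each control period).
- vision.capture(name): name is "side" or "top" or "wrist"; returns the picture (400x640x3 uint8, blue, green, red); there is no depth.
- vision.get_calibration(name): a dict with "mtx" (3x3 intrinsics, pixels), "k1" (the pictures are not rectified: a ray, as slopes to the right and down, at radius r is drawn at 1 + k1 r^2 times it, then the intrinsics apply), "R" (3x3) and "t" (3): a world point X has camera coordinates R X + t; the wrist camera has in their place "hand_eye" (4x4, takes a point from camera to tool coordinates, whose origin is the TCP and whose axes are the flange's). Camera axes: x right, y down, z forward; pixel columns grow to the right and rows downward; lengths in m; the calibration is good to about 2 mm. A picture is of the moment at which its call begins: read the wrist's pose just before it. get_calibration takes no time and is no camera call.
- arm.hand_in(): hands the job in; it is judged then, once.
The state is a dict: "time_s": time; "joint_pos": joint angles; "qvel": joint speeds; "tau": joint torques, N m; "eef_pos": TCP position; "orientation": TCP orientation; "contact_force": force on the tool from outside, world axes, zero at the start; "moment": the same for the moment, N m; "gripper_width": finger opening in m; "finger_force": force on a finger pad.
Only numpy, scipy, OpenCV 4.12 (cv2) and the standard library are available. Lean on these libraries where they do the work, as an engineer would, in place of code of your own. Each camera call takes 0.05 s, during which the arm holds its last target. There are 200 camera calls.

## Working session

There is one attempt and no reset: what is moved stays moved. The work goes in short steps, Python scripts to look and compute and a tool call to move; the robot and the scene stay as the last step left them, time stands still between calls to the robot, and variables do not carry over. Pictures are saved under pics/ and viewed, at most 10 in all, crops included, and the job is handed in when it is done.

Besides the shell and the picture viewer there is one more tool, called as name(argument=value, ...), one argument or row to a line, values as JSON. carry_out: Moves the arm, as the interface text tells. Its arguments: {"type":"object","properties":{"targets":{"type":"array"},"grip_force":{"type":"number"}},"required":["targets"]}

```bash
ls; mkdir -p pics; python3 - <<'E'
from plant import arm, vision
import cv2
s=arm.read_state(); print(s)
for n in("side","top"):
    im=vision.capture(n); cv2.imwrite(f"pics/{n}0.png",im); 
    c=vision.get_calibration(n);print(n,c)
print(vision.get_calibration("wrist"))
E
```

```text
pics
{'time_s': 0.0, 'joint_pos': array([ 9.20214953e-01,  2.59327866e-01,  1.53610080e+00,  1.26792883e-05,
        1.34801227e+00, -2.02800420e-01]), 'qvel': array([-0.00032164,  0.00119159,  0.00102072,  0.00020203,  0.0013235 ,
        0.00042834]), 'tau': array([-6.30836221e-04, -4.46028399e+01, -2.90569621e+01, -3.91070980e-04,
        1.16846210e-02, -1.96443284e-05]), 'eef_pos': array([0.23777303, 0.49534943, 0.23047574]), 'orientation': array([-6.97342797e-01, -3.06242293e+00,  2.63426946e-03]), 'contact_force': array([-0.76021121, -1.19040976, -0.81141789]), 'moment': array([ 0.02051295,  0.00749443, -0.04564754]), 'finger_force': 0.0, 'gripper_width': 0.08555753500797578}
side {'mtx': array([[448.81577158,   0.        , 321.25606499],
       [  0.        , 448.81577158, 200.20246076],
       [  0.        ,   0.        ,   1.        ]]), 'k1': 0.02858720738772237, 'R': array([[ 0.93742988, -0.3479986 ,  0.01105379],
       [-0.24186306, -0.67370537, -0.69830032],
       [ 0.25045454,  0.65193408, -0.71571955]]), 't': array([-0.56734072,  0.13298988,  1.10928715])}
top {'mtx
[... 235 characters left out ...]
21],
       [-0.99183481, -0.02782496, -0.12445677],
       [ 0.12504569, -0.02052844, -0.99193859]]), 't': array([-0.07776113,  0.60626105,  1.09661128])}
{'mtx': array([[347.74242651,   0.        , 316.80263377],
       [  0.        , 347.74242651, 197.98181741],
       [  0.        ,   0.        ,   1.        ]]), 'k1': -0.07657244469656287, 'hand_eye': array([[ 3.31189308e-04, -9.65428344e-01, -2.60668377e-01,
         6.67148236e-02],
       [ 9.99999944e-01,  3.05444252e-04,  1.39275626e-04,
        -8.21984651e-04],
       [-5.48409798e-05, -2.60668408e-01,  9.65428391e-01,
        -1.43657533e-01],
       [ 0.00000000e+00,  0.00000000e+00,  0.00000000e+00,
         1.00000000e+00]])}
```

View pics/side0.png

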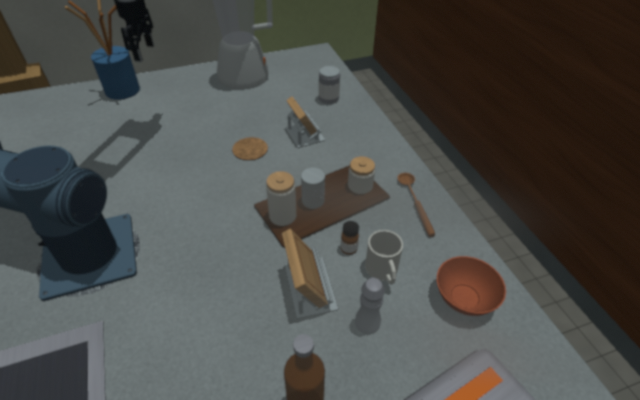

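View pics/top0.png

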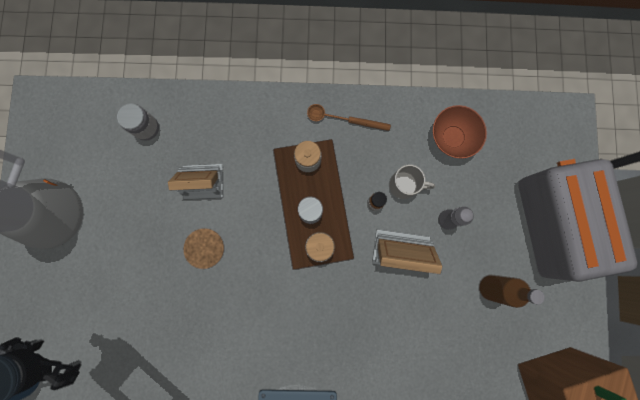

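The side view shows the tall jar at (282,200), tin at (314,190), short jar at (361,175), mat at (250,148), large board at (305,268) and small board at (303,117). The top view shows the tray at about (313,203), tall jar at (320,247), tin at (310,210), mat at (204,248), large board at (408,254) and small board at (195,180). Next are coarse positions from rays.

```bash
cat > h.py <<'E'
import numpy as np, cv2
from scipy.spatial.transform import Rotation as Rot
from plant import arm, vision
def cam(name, st=None):
    c=vision.get_calibration(name)
    if name=="wrist":
        T=np.eye(4); T[:3,:3]=Rot.from_rotvec(st["orientation"]).as_matrix(); T[:3,3]=st["eef_pos"]
        W=T@c["hand_eye"]; o=W[:3,3]; R=W[:3,:3]
    else: R=c["R"].T; o=-R@c["t"]
    return dict(K=c["mtx"],k=c["k1"],R=R,o=o)
def ray(c,px):
    px=np.atleast_2d(np.float64(px))
    d=cv2.undistortPoints(px[:,None],c["K"],np.array([c["k"],0,0,0.]))[:,0]
    d=np.c_[d,np.ones(len(d))]@c["R"].T
    return d/np.linalg.norm(d,axis=1)[:,None]
def plane(c,px,z):
    d=ray(c,px); return c["o"]+d*((z-c["o"][2])/d[:,2])[:,None]
def proj(c,X):
    X=np.atleast_2d(X); Y=(X-c["o"])@c["R"]
    return cv2.projectPoints(Y[:,None],np.zeros(3),np.zeros(3),c["K"],np.array([c["k"],0,0,0.]))[0][:,0]
def tri(c1,p1,c2,p2):
    out=[]
    for a,b in zip(np.atleast_2d(p1),np.atleast_2d(p2)):
        d1,d2=ray(c1,a)[0],ray(c2,b)[0]
        s=np.linalg.lstsq(np.c_[d1,-d2],c2["o"]-c1["o"],rcond=None)[0]
        x,y=c1["o"]+s[0]*d1,c2["o"]+s[1]*d2
        out.append(np.r_[(x+y)/2,np.linalg.norm(x-y)])
    return np.array(out)
def snap(name,f):
    st=arm.read_state(); im=vision.capture(name); cv2.imwrite("pics/"+f,im); return im,cam(name,st),st
E
python3 - <<'E'
from h import *
np.set_printoptions(precision=4,suppress=True)
t=cam("top"); print(t["o"],cam("side")["o"])
for n,p,z in [("tray corners",[(275,148),(332,140),(352,259),(293,268)],.012),("tall",[(320,247)],.147),("short",[(307,156)],.097),("tin",[(310,210)],.107),("mat",[(204,248)],.006),("large",[(408,254)],.09),("small",[(195,180)],.08)]:
    print(n,plane(t,p,z)[:,:2].tolist())
st=arm.read_state(); print(Rot.from_rotvec(st["orientation"]).as_matrix()); w=cam("wrist",st); print(w["o"],w["R"][:,2])
E
```

```text
[ 0.4661 -0.0383  1.1651] [ 0.2862 -0.831   0.8931]
tray corners [[0.7487490464447952, 0.08270356829259526], [0.7765488715864965, -0.07556044845665258], [0.44800396457144365, -0.13737624254838832], [0.4200686953606982, 0.02121893123644173]]
tall [[0.47670963818683887, -0.048572391761454684]]
short [[0.7093230194340285, -0.009348115555894706]]
tin [[0.5688449954364947, -0.021394041790486037]]
mat [[0.4672117678534139, 0.26451538267680835]]
large [[0.465164326842617, -0.2728270772248573]]
small [[0.6412218615732093, 0.27895876045980456]]
[[-0.9014  0.433  -0.001 ]
 [ 0.433   0.9014 -0.0013]
 [ 0.0003 -0.0016 -1.    ]]
[0.1775 0.5237 0.3742] [ 0.234  -0.114  -0.9655]
```

carry_out(
  targets=[
    {"slide": [-0.0236, -0.0236, -0.008], "twist": [0, 0, 0], "gripper": 0.085},
    {"slide": [-0.0236, -0.0236, -0.008], "twist": [0, 0, 0], "gripper": 0.085},
    {"slide": [-0.0236, -0.0236, -0.008], "twist": [0, 0, 0], "gripper": 0.085},
    {"slide": [-0.0236, -0.0236, -0.008], "twist": [0, 0, 0], "gripper": 0.085},
    {"slide": [-0.0236, -0.0236, -0.008], "twist": [0, 0, 0], "gripper": 0.085},
    {"slide": [-0.0236, -0.0236, -0.008], "twist": [0, 0, 0], "gripper": 0.085},
    {"slide": [-0.0236, -0.0236, -0.008], "twist": [0, 0, 0], "gripper": 0.085},
    {"slide": [-0.0236, -0.0236, -0.008], "twist": [0, 0, 0], "gripper": 0.085},
    {"slide": [-0.0236, -0.0236, -0.008], "twist": [0, 0, 0], "gripper": 0.085},
    {"slide": [-0.0236, -0.0236, -0.008], "twist": [0, 0, 0], "gripper": 0.085},
    {"slide": [-0.0236, -0.0236, -0.008], "twist": [0, 0, 0], "gripper": 0.085},
    {"slide": [0, 0, 0], "twist": [0, 0, 0], "gripper": 0.085},
  ],
)

```text
time_s: 1.1
eef_pos: [0.3621, 0.1447, 0.3205]
orientation: [0.706, 3.058, -0.003]
contact_force: [0.8, 0.1, 0.5]
gripper_width: 0.085
finger_force: 0.0
```

carry_out(
  targets=[
    {"slide": [0, 0, 0], "twist": [0, 0, -0.1056], "gripper": 0.085},
    {"slide": [0, 0, 0], "twist": [0, 0, -0.1056], "gripper": 0.085},
    {"slide": [0, 0, 0], "twist": [0, 0, -0.1056], "gripper": 0.085},
    {"slide": [0, 0, 0], "twist": [0, 0, -0.1056], "gripper": 0.085},
    {"slide": [0, 0, 0], "twist": [0, 0, -0.1056], "gripper": 0.085},
    {"slide": [0, 0, 0], "twist": [0, 0, -0.1056], "gripper": 0.085},
    {"slide": [0, 0, 0], "twist": [0, 0, 0], "gripper": 0.085},
    {"slide": [0, 0, 0], "twist": [0, 0, 0], "gripper": 0.085},
  ],
)

```text
time_s: 1.77
eef_pos: [0.3594, 0.1498, 0.319]
orientation: [0.287, -3.128, -0.0]
contact_force: [0.2, 0.2, -0.7]
gripper_width: 0.0848
finger_force: 0.0
```

```bash
python3 - <<'E'
from h import *
import pickle
im,c,st=snap("wrist","wA.png"); pickle.dump(c,open("wA.pkl","wb")); print(st["time_s"],st["eef_pos"],st["joint_pos"]); print(Rot.from_rotvec(st["orientation"]).as_matrix().round(3))
E
```

```text
1.7667 [0.35935701 0.14975629 0.31897328] [ 1.06108427e-01 -9.18816472e-02  1.71093035e+00  1.54690092e-04
  1.52331079e+00 -1.64779313e+00]
[[-0.983 -0.182 -0.001]
 [-0.182  0.983  0.   ]
 [ 0.001  0.    -1.   ]]
```

View pics/wA.png

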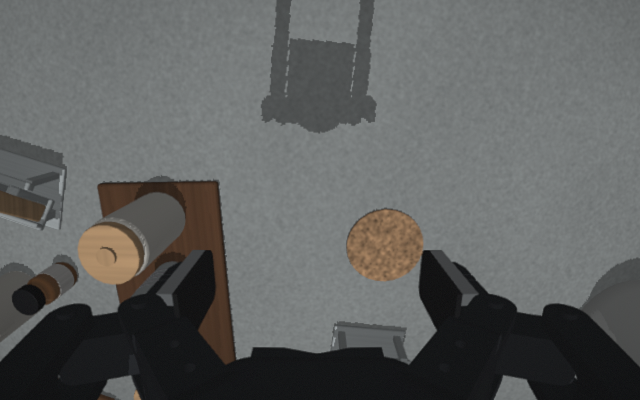

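View A shows the mat at (385,245) and the tall jar lid at (110,254). The fingers hide the far side, so I'm moving farther out for two wider views.

carry_out(
  targets=[
    {"slide": [-0.0256, -0.0264, 0], "twist": [0, 0, 0], "gripper": 0.085},
    {"slide": [-0.0256, -0.0264, 0], "twist": [0, 0, 0], "gripper": 0.085},
    {"slide": [-0.0256, -0.0264, 0], "twist": [0, 0, 0], "gripper": 0.085},
    {"slide": [-0.0256, -0.0264, 0], "twist": [0, 0, 0], "gripper": 0.085},
    {"slide": [-0.0256, -0.0264, 0], "twist": [0, 0, 0], "gripper": 0.085},
    {"slide": [-0.0256, -0.0264, 0], "twist": [0, 0, 0], "gripper": 0.085},
    {"slide": [-0.0256, -0.0264, 0], "twist": [0, 0, 0], "gripper": 0.085},
    {"slide": [-0.0256, -0.0264, 0], "twist": [0, 0, 0], "gripper": 0.085},
    {"slide": [0, 0, 0], "twist": [0, 0, 0], "gripper": 0.085},
    {"slide": [0, 0, 0], "twist": [0, 0, 0], "gripper": 0.085},
  ],
)

```text
time_s: 2.65
eef_pos: [0.6008, -0.0215, 0.3173]
orientation: [0.285, -3.126, -0.002]
contact_force: [1.2, -0.4, -0.2]
gripper_width: 0.0847
finger_force: 0.0
```

```bash
python3 - <<'E'
from h import *
import pickle
im,c,st=snap("wrist","wB.png"); pickle.dump(c,open("wB.pkl","wb")); print(st["time_s"],st["eef_pos"])
E
```

```text
2.65 [ 0.60080613 -0.0214711   0.3172879 ]
```

carry_out(
  targets=[
    {"slide": [0.01, 0.025, 0], "twist": [0, 0, 0], "gripper": 0.085},
    {"slide": [0.01, 0.025, 0], "twist": [0, 0, 0], "gripper": 0.085},
    {"slide": [0.01, 0.025, 0], "twist": [0, 0, 0], "gripper": 0.085},
    {"slide": [0.01, 0.025, 0], "twist": [0, 0, 0], "gripper": 0.085},
    {"slide": [0.01, 0.025, 0], "twist": [0, 0, 0], "gripper": 0.085},
    {"slide": [0.01, 0.025, 0], "twist": [0, 0, 0], "gripper": 0.085},
    {"slide": [0, 0, 0], "twist": [0, 0, 0], "gripper": 0.085},
    {"slide": [0, 0, 0], "twist": [0, 0, 0], "gripper": 0.085},
  ],
)

```text
time_s: 3.37
eef_pos: [0.5115, 0.118, 0.3205]
orientation: [-0.296, 3.126, -0.0]
contact_force: [1.0, -0.3, -0.3]
gripper_width: 0.0854
finger_force: 0.0
```

```bash
python3 - <<'E'
from h import *
import pickle
im,c,st=snap("wrist","wC.png"); pickle.dump(c,open("wC.pkl","wb")); print(st["time_s"],st["eef_pos"])
E
```

```text
3.3667 [0.51145611 0.11797652 0.32048565]
```

View pics/wB.png

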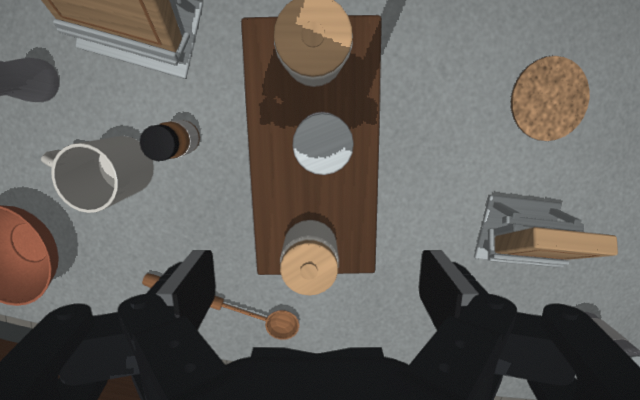

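View pics/wC.png

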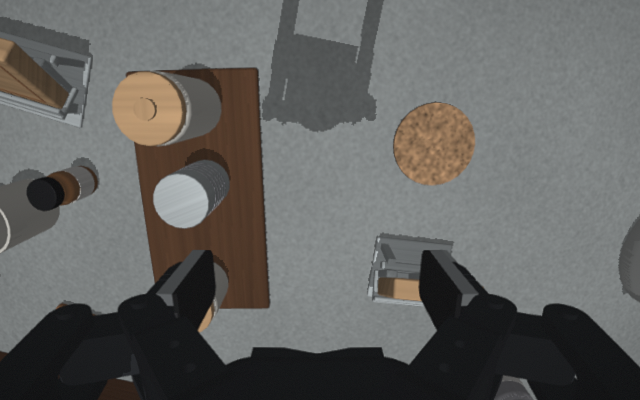

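View B shows the tin top at (323,143), tall lid at (313,38), short lid at (309,267), mat at (551,98) and tray corners near (243,18), (380,15), (377,272) and (257,274), with the small board at (557,243). View C shows the tin top at (184,194), tall lid at (150,107) and mat at (434,143). I'll zoom on both boards in one montage.

```bash
python3 - <<'E'
from h import *
def crop(f,x,y,w,h,W,H): return cv2.resize(cv2.imread("pics/"+f)[y:y+h,x:x+w],(W,H),interpolation=cv2.INTER_CUBIC)
a=np.hstack([crop("wB.png",470,180,160,120,400,300),crop("wB.png",40,0,160,120,400,300)])
b=np.hstack([crop("side0.png",270,85,80,60,400,300),crop("side0.png",265,225,80,96,400,300)])
cv2.imwrite("pics/m.png",np.vstack([a,b]))
E
```

```text
(no output)
```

View pics/m.png

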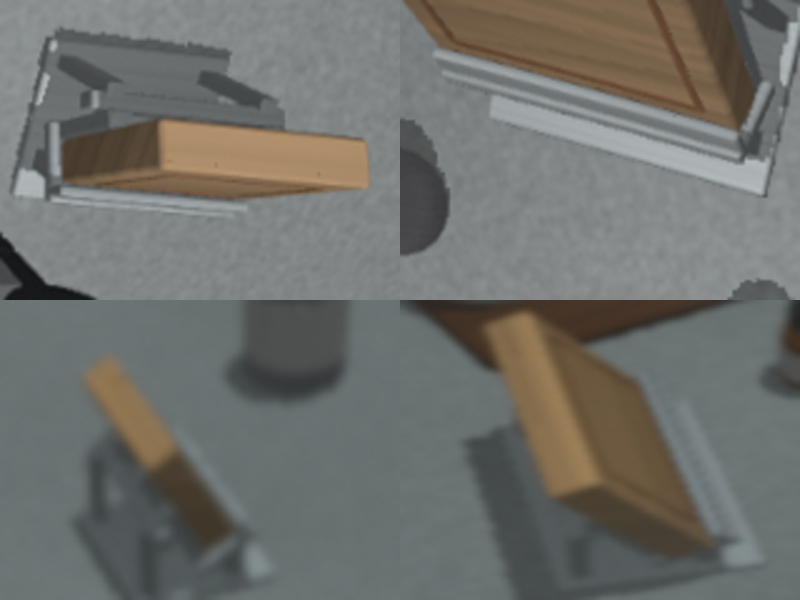

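The montage gives the small board's top edge in B at (534,228), (616,236), (617,255) and (535,248). In the side view its corners are at (300,119), (287,100), (292,96) and (305,116). Both boards lean toward world −x, with the lips on the +x side. Next I'll measure everything.

```bash
cat > meas.py <<'E'
from h import *
import pickle
np.set_printoptions(precision=4,suppress=True)
C={k:pickle.load(open(f"w{k}.pkl","rb")) for k in "ABC"}; I={k:cv2.imread(f"pics/w{k}.png") for k in "ABC"}
S=cam("side")
def blob(im,lo,hi,seed):
    m=cv2.inRange(cv2.cvtColor(im,cv2.COLOR_BGR2HSV),lo,hi); m=cv2.morphologyEx(m,cv2.MORPH_CLOSE,np.ones((5,5)))
    m=cv2.morphologyEx(m,cv2.MORPH_OPEN,np.ones((3,3)))
    n,l,s,c=cv2.connectedComponentsWithStats(m); i=l[seed[1],seed[0]]
    if i==0: return None
    return max(cv2.findContours(np.uint8(l==i),cv2.RETR_EXTERNAL,cv2.CHAIN_APPROX_NONE)[0],key=cv2.contourArea)
E
python3 - <<'E'
from meas import *
for k,p in [("A",(385,245)),("B",(551,98)),("C",(434,143))]:
    c=blob(I[k],(5,60,60),(25,255,255),p); 
    w=plane(C[k],c[:,0].astype(float),.006); (x,y),r=cv2.minEnclosingCircle(np.float32(w[:,:2])); e=cv2.fitEllipse(c)
    print("mat",k,x,y,r,e[0])
for k,p in [("B",(323,143)),("C",(184,194)),("B",(313,38)),("C",(150,107)),("B",(309,267)),("A",(110,254))]:
    h=cv2.cvtColor(I[k],cv2.COLOR_BGR2HSV); print(k,p,h[p[1],p[0]+5],h[p[1]+12,p[0]+10])
for k,ps in [("B",[(243,18),(380,15),(377,272),(257,274)])]:
    for p in ps: print(cv2.cvtColor(I[k],cv2.COLOR_BGR2HSV)[p[1]+(8 if p[1]<100 else -8),p[0]+(-8 if p[0]>300 else 8)])
    print("tray",plane(C[k],ps,.012))
print("trayA",plane(C["A"],[(98,183),(217,181)],.012)); print("trayC",plane(C["C"],[(127,70),(257,68),(269,307)],.012))
print("tin",tri(C["B"],(323,143),C["C"],(184,194)))
print("tall",tri(C["B"],(313,38),C["C"],(150,107)),tri(C["A"],(110,254),C["C"],(150,107)))
print("short z.097",plane(C["B"],(309,267),.097))
sb=tri(C["B"],[(616.4,236),(617.2,254.8),(534.8,248),(534.4,228)],S,[(287,100.4),(292.4,96.4),(305.4,116.4),(300,119)])
print("small",sb,sb.mean(0))
E
```

```text
mat A 0.46587762236595154 0.2680049240589142 0.055388640612363815 (384.524169921875, 244.721435546875)
mat B 0.4661623239517212 0.26697593927383423 0.0557117685675621 (549.9652709960938, 97.98019409179688)
mat C 0.46641451120376587 0.2671965956687927 0.05491221323609352 (433.78173828125, 143.3024139404297)
B (323, 143) [ 96  11 119] [ 96  12 205]
C (184, 194) [ 98  11 184] [ 97  13 180]
B (313, 38) [ 16  95 121] [ 15  97 123]
C (150, 107) [15 94 84] [ 16  98 193]
B (309, 267) [ 16  98 195] [ 16  98 193]
A (110, 254) [16 96 85] [ 16  98 174]
[ 12 121  82]
[ 11 119  86]
[ 12 121  82]
[ 12 120  81]
tray [[ 0.4492 -0.1391  0.012 ]
 [ 0.4162  0.0219  0.012 ]
 [ 0.7452  0.0927  0.012 ]
 [ 0.7791 -0.0752  0.012 ]]
trayA [[ 0.4466 -0.139   0.012 ]
 [ 0.4141  0.0246  0.012 ]]
trayC [[ 0.4464 -0.1391  0.012 ]
 [ 0.4163  0.0243  0.012 ]
 [ 0.7445  0.0901  0.012 ]]
tin [[ 0.5699 -0.0211  0.0928  0.0045]]
tall [[ 0.4771 -0.048   0.1333  0.0026]] [[ 0.475  -0.0441  0.144   0.0006]]
short z.097 [[ 0.7131 -0.0097  0.097 ]]
small [[0.6144 0.3453 0.0966 0.0047]
 [0.6352 0.3515 0.1026 0.0033]
 [0.6461 0.2511 0.0904 0.0006]
 [0.6224 0.2371 0.0958 0.0028]] [0.6295 0.2963 0.0964 0.0028]
```

```bash
python3 - <<'E'
from meas import *
def circ(k,p,r):
    g=cv2.GaussianBlur(cv2.cvtColor(I[k],cv2.COLOR_BGR2GRAY),(3,3),0); x0,y0=p[0]-55,max(0,p[1]-55)
    h=cv2.HoughCircles(g[y0:p[1]+55,x0:p[0]+55],cv2.HOUGH_GRADIENT_ALT,1,10,param1=80,param2=.6,minRadius=r-6,maxRadius=r+6)
    return None if h is None else (h[0]+[x0,y0,0])[:3]
for k,p,r in [("B",(323,143),30),("C",(184,194),30),("B",(313,38),38),("C",(150,107),37),("A",(110,254),32),("B",(309,267),29)]: print(k,p,circ(k,p,r))
# lids by colour
L={}
for n,k,p in [("tall","B",(313,50)),("tall","C",(165,115)),("tall","A",(125,270)),("short","B",(309,280))]:
    c=blob(I[k],(8,80,70),(20,115,255),p); e=cv2.fitEllipse(cv2.convexHull(c)) if c is not None else None; print(n,k,e)
    if e: L[n+k]=e[0]
print(tri(C["A"],L["tallA"],C["C"],L["tallC"]), plane(C["B"],L["shortB"],.097))
E
```

```text
B (323, 143) [[321.     143.      29.8808]]
C (184, 194) [[180.     201.      27.3371]
 [204.     184.      25.6734]]
B (313, 38) [[310.      36.      39.7984]]
C (150, 107) [[147.     110.      37.3633]]
A (110, 254) [[111.     255.      32.2499]]
B (309, 267) [[310.     270.      29.484 ]
 [309.     245.      28.8053]]
tall B ((312.6257019042969, 34.46460723876953), (80.45389556884766, 82.08907318115234), 140.74610900878906)
tall C ((148.9542236328125, 108.79141998291016), (70.8581771850586, 81.2527084350586), 156.46864318847656)
tall A ((111.58272552490234, 253.22337341308594), (59.16828918457031, 69.99411010742188), 120.83641815185547)
short B ((308.7240905761719, 266.8372497558594), (53.53568649291992, 62.47060012817383), 89.3921127319336)
[[ 0.4776 -0.0471  0.1374  0.0011]] [[ 0.713  -0.0101  0.097 ]]
```

```bash
python3 - <<'E'
from meas import *
print(tri(C["B"],(322,143),C["C"],(181,200)),plane(C["B"],(322,143),.107),plane(C["C"],(181,200),.107))
print(plane(C["A"],(111.5,253.5),.147),plane(C["B"],(312,35.5),.147),plane(C["C"],(148.5,109),.147))
T=cam("top");print(tri(T,(310,210),S,(313.5,173)))
E
```

```text
[[ 0.5712 -0.0212  0.1041  0.0007]] [[ 0.5706 -0.0215  0.107 ]] [[ 0.5705 -0.02    0.107 ]]
[[ 0.4724 -0.0411  0.147 ]] [[ 0.4788 -0.0479  0.147 ]] [[ 0.4768 -0.0436  0.147 ]]
[[ 0.5711 -0.0223  0.114   0.006 ]]
```

carry_out(
  targets=[
    {"slide": [-0.0065, -0.0295, 0], "twist": [0, 0, 0], "gripper": 0.085},
    {"slide": [-0.0065, -0.0295, 0], "twist": [0, 0, 0], "gripper": 0.085},
    {"slide": [-0.0065, -0.0295, 0], "twist": [0, 0, 0], "gripper": 0.085},
    {"slide": [-0.0065, -0.0295, 0], "twist": [0, 0, 0], "gripper": 0.085},
    {"slide": [-0.0065, -0.0295, 0], "twist": [0, 0, 0], "gripper": 0.085},
    {"slide": [0, 0, 0.03], "twist": [0, 0, 0], "gripper": 0.085},
    {"slide": [0, 0, 0.035], "twist": [0, 0, 0], "gripper": 0.085},
    {"slide": [0, 0, 0.035], "twist": [0, 0, 0], "gripper": 0.085},
    {"slide": [0, 0, 0.035], "twist": [0, 0, 0], "gripper": 0.085},
    {"slide": [0, 0, 0.035], "twist": [0, 0, 0], "gripper": 0.085},
    {"slide": [0, 0, 0], "twist": [0, 0, 0], "gripper": 0.085},
    {"slide": [0, 0, 0], "twist": [0, 0, 0], "gripper": 0.085},
  ],
)

```text
time_s: 4.42
eef_pos: [0.5713, -0.0234, 0.148]
orientation: [0.289, -3.124, -0.002]
contact_force: [0.3, -0.6, 0.8]
gripper_width: 0.0852
finger_force: 0.0
```

carry_out(
  targets=[
    {"slide": [0, 0.002, 0.02], "twist": [0, 0, 0], "gripper": 0.085},
    {"slide": [0, 0, 0.025], "twist": [0, 0, 0], "gripper": 0.085},
    {"slide": [0, 0, 0.025], "twist": [0, 0, 0], "gripper": 0.085},
    {"slide": [0, 0, 0.018], "twist": [0, 0, 0], "gripper": 0.085},
    {"slide": [0, 0, 0], "twist": [0, 0, 0], "gripper": 0.085},
  ],
)

```text
time_s: 4.83
eef_pos: [0.5719, -0.0213, 0.0607]
orientation: [0.291, -3.126, -0.001]
contact_force: [-1.6, -0.4, -1.0]
gripper_width: 0.0849
finger_force: 0.0
```

carry_out(
  targets=[
    {"slide": [0, 0, 0], "twist": [0, 0, 0], "gripper": 0.05},
    {"slide": [0, 0, 0], "twist": [0, 0, 0], "gripper": 0.05},
    {"slide": [0, 0, 0], "twist": [0, 0, 0], "gripper": 0.05},
    {"slide": [0, 0, 0], "twist": [0, 0, 0], "gripper": 0.05},
    {"slide": [0, 0, 0], "twist": [0, 0, 0], "gripper": 0.05},
    {"slide": [0, 0, 0], "twist": [0, 0, 0], "gripper": 0.05},
  ],
  grip_force=40,
)

```text
time_s: 5.33
eef_pos: [0.5744, -0.0214, 0.0644]
orientation: [-0.291, 3.123, -0.003]
contact_force: [-0.5, 1.3, 6.1]
gripper_width: 0.0612
finger_force: 43.9
```

carry_out(
  targets=[
    {"slide": [0, 0, -0.02], "twist": [0, 0, 0], "gripper": 0.05},
    {"slide": [0, 0, -0.03], "twist": [0, 0, 0], "gripper": 0.05},
    {"slide": [0, 0, -0.03], "twist": [0, 0, 0], "gripper": 0.05},
    {"slide": [0.0055, 0.0336, 0], "twist": [0, 0, 0], "gripper": 0.05},
    {"slide": [0.0055, 0.0336, 0], "twist": [0, 0, 0], "gripper": 0.05},
    {"slide": [0.0055, 0.0336, 0], "twist": [0, 0, 0], "gripper": 0.05},
    {"slide": [0.0055, 0.0336, 0], "twist": [0, 0, 0], "gripper": 0.05},
    {"slide": [0.0055, 0.0336, 0], "twist": [0, 0, 0], "gripper": 0.05},
    {"slide": [0.0055, 0.0336, 0], "twist": [0, 0, 0], "gripper": 0.05},
    {"slide": [0.0055, 0.0336, 0], "twist": [0, 0, 0], "gripper": 0.05},
    {"slide": [0.0055, 0.0336, 0], "twist": [0, 0, 0], "gripper": 0.05},
    {"slide": [0.0055, 0.0336, 0], "twist": [0, 0, 0], "gripper": 0.05},
  ],
)

```text
time_s: 6.33
eef_pos: [0.4671, 0.2685, 0.1424]
orientation: [-0.291, 3.127, 0.0]
contact_force: [0.6, 0.3, -3.0]
gripper_width: 0.0612
finger_force: 45.6
```

carry_out(
  targets=[
    {"slide": [0, 0, 0], "twist": [0, 0, 0], "gripper": 0.05},
    {"slide": [0, 0, 0], "twist": [0, 0, 0], "gripper": 0.05},
    {"slide": [0, 0, 0], "twist": [0, 0, 0], "gripper": 0.05},
  ],
)

```text
time_s: 6.58
eef_pos: [0.4678, 0.267, 0.1419]
orientation: [-0.293, 3.127, -0.001]
contact_force: [0.6, -0.3, -2.7]
gripper_width: 0.0609
finger_force: 45.6
```

carry_out(
  targets=[
    {"slide": [0, 0, 0.025], "twist": [0, 0, 0], "gripper": 0.05},
    {"slide": [0, 0, 0.03], "twist": [0, 0, 0], "gripper": 0.05},
    {"slide": [0, 0, 0.02], "twist": [0, 0, 0], "gripper": 0.05},
    {"slide": [0, 0, 0.004], "twist": [0, 0, 0], "gripper": 0.05},
    {"slide": [0, 0, 0], "twist": [0, 0, 0], "gripper": 0.05},
    {"slide": [0, 0, 0], "twist": [0, 0, 0], "gripper": 0.05},
  ],
)

```text
time_s: 7.08
eef_pos: [0.4688, 0.2664, 0.0632]
orientation: [-0.289, 3.127, 0.0]
contact_force: [0.7, 0.5, -2.9]
gripper_width: 0.0612
finger_force: 45.7
```

carry_out(
  targets=[
    {"slide": [0, 0, 0.0025], "twist": [0, 0, 0], "gripper": 0.05},
    {"slide": [0, 0, 0.0025], "twist": [0, 0, 0], "gripper": 0.05},
    {"slide": [0, 0, 0], "twist": [0, 0, 0], "gripper": 0.05},
  ],
)

```text
time_s: 7.33
eef_pos: [0.4689, 0.2672, 0.0585]
orientation: [-0.291, 3.125, 0.001]
contact_force: [0.9, 0.5, -0.8]
gripper_width: 0.0611
finger_force: 45.7
```

carry_out(
  targets=[
    {"slide": [0, 0, 0.001], "twist": [0, 0, 0], "gripper": 0.05},
    {"slide": [0, 0, 0], "twist": [0, 0, 0], "gripper": 0.085},
    {"slide": [0, 0, 0], "twist": [0, 0, 0], "gripper": 0.085},
    {"slide": [0, 0, 0], "twist": [0, 0, 0], "gripper": 0.085},
    {"slide": [0, 0, 0], "twist": [0, 0, 0], "gripper": 0.085},
    {"slide": [0, 0, 0], "twist": [0, 0, 0], "gripper": 0.085},
    {"slide": [0, 0, 0], "twist": [0, 0, 0], "gripper": 0.085},
    {"slide": [0, 0, -0.02], "twist": [0, 0, 0], "gripper": 0.085},
    {"slide": [0, 0, -0.035], "twist": [0, 0, 0], "gripper": 0.085},
    {"slide": [0, 0, -0.04], "twist": [0, 0, 0], "gripper": 0.085},
    {"slide": [0, 0, -0.04], "twist": [0, 0, 0], "gripper": 0.085},
    {"slide": [0, 0, -0.035], "twist": [0, 0, 0], "gripper": 0.085},
  ],
)

```text
time_s: 8.33
eef_pos: [0.4677, 0.2671, 0.2288]
orientation: [-0.291, 3.127, 0.0]
contact_force: [2.2, 0.5, 0.2]
gripper_width: 0.0852
finger_force: 0.0
```

carry_out(
  targets=[
    {"slide": [0.0072, -0.0324, -0.0056], "twist": [0, 0, 0], "gripper": 0.085},
    {"slide": [0.0072, -0.0324, -0.0056], "twist": [0, 0, 0], "gripper": 0.085},
    {"slide": [0.0072, -0.0324, -0.0056], "twist": [0, 0, 0], "gripper": 0.085},
    {"slide": [0.0072, -0.0324, -0.0056], "twist": [0, 0, 0], "gripper": 0.085},
    {"slide": [0.0072, -0.0324, -0.0056], "twist": [0, 0, 0], "gripper": 0.085},
    {"slide": [0.0072, -0.0324, -0.0056], "twist": [0, 0, 0], "gripper": 0.085},
    {"slide": [0.0072, -0.0324, -0.0056], "twist": [0, 0, 0], "gripper": 0.085},
    {"slide": [0.0072, -0.0324, -0.0056], "twist": [0, 0, 0], "gripper": 0.085},
    {"slide": [0.0072, -0.0324, -0.0056], "twist": [0, 0, 0], "gripper": 0.085},
    {"slide": [0.0072, -0.0324, -0.0056], "twist": [0, 0, 0], "gripper": 0.085},
    {"slide": [0.0072, -0.0324, -0.0056], "twist": [0, 0, 0], "gripper": 0.085},
    {"slide": [0.0072, -0.0324, -0.0056], "twist": [0, 0, 0], "gripper": 0.085},
  ],
)

```text
time_s: 9.33
eef_pos: [0.4541, -0.1325, 0.2938]
orientation: [-0.291, 3.128, 0.0]
contact_force: [1.3, 0.3, -0.3]
gripper_width: 0.085
finger_force: 0.0
```

carry_out(
  targets=[
    {"slide": [0.0072, -0.0324, -0.0056], "twist": [0, 0, 0], "gripper": 0.085},
    {"slide": [0.0072, -0.0324, -0.0056], "twist": [0, 0, 0], "gripper": 0.085},
    {"slide": [0.0072, -0.0324, -0.0056], "twist": [0, 0, 0], "gripper": 0.085},
    {"slide": [0.0072, -0.0324, -0.0056], "twist": [0, 0, 0], "gripper": 0.085},
    {"slide": [0.0072, -0.0324, -0.0056], "twist": [0, 0, 0], "gripper": 0.085},
    {"slide": [0.0072, -0.0324, -0.0056], "twist": [0, 0, 0], "gripper": 0.085},
    {"slide": [0, 0, 0], "twist": [0, 0, 0.1197], "gripper": 0.085},
    {"slide": [0, 0, 0], "twist": [0, 0, 0.1197], "gripper": 0.085},
    {"slide": [0, 0, 0], "twist": [0, 0, 0.1197], "gripper": 0.085},
    {"slide": [0, 0, 0], "twist": [0, 0, 0.1197], "gripper": 0.085},
    {"slide": [0, 0, 0], "twist": [0, 0, 0.1197], "gripper": 0.085},
    {"slide": [0, 0, 0], "twist": [0, 0, 0.1197], "gripper": 0.085},
  ],
)

```text
time_s: 10.33
eef_pos: [0.4479, -0.33, 0.3268]
orientation: [-0.836, -3.028, -0.001]
contact_force: [-0.1, 0.2, -0.2]
gripper_width: 0.0848
finger_force: 0.0
```

carry_out(
  targets=[
    {"slide": [0, 0, 0], "twist": [0, 0, 0.1197], "gripper": 0.085},
    {"slide": [0, 0, 0], "twist": [0, 0, 0.1197], "gripper": 0.085},
    {"slide": [0, 0, 0], "twist": [0, 0, 0.1197], "gripper": 0.085},
    {"slide": [0, 0, 0], "twist": [0, 0, 0.1197], "gripper": 0.085},
    {"slide": [0, 0, 0], "twist": [0, 0, 0.1197], "gripper": 0.085},
    {"slide": [0, 0, 0], "twist": [0, 0, 0.1197], "gripper": 0.085},
    {"slide": [0, 0, 0], "twist": [0, 0, 0.1197], "gripper": 0.085},
    {"slide": [0, 0, 0], "twist": [0, 0, 0.1197], "gripper": 0.085},
    {"slide": [0, 0, 0], "twist": [0, 0, 0.1197], "gripper": 0.085},
    {"slide": [0, 0, 0], "twist": [0, 0, 0.1197], "gripper": 0.085},
    {"slide": [0, 0, 0], "twist": [0, 0, 0], "gripper": 0.085},
    {"slide": [0, 0, 0], "twist": [0, 0, 0], "gripper": 0.085},
  ],
)

```text
time_s: 11.33
eef_pos: [0.448, -0.33, 0.3269]
orientation: [-2.387, -2.043, 0.0]
contact_force: [-0.2, 0.2, -0.1]
gripper_width: 0.085
finger_force: 0.0
```

```bash
python3 - <<'E'
from h import *
import pickle
im,c,st=snap("wrist","wD.png"); pickle.dump(c,open("wD.pkl","wb")); print(st["time_s"],st["eef_pos"]);print(Rot.from_rotvec(st["orientation"]).as_matrix().round(3))
snap("top","t1.png")
E
```

```text
11.3333 [ 0.44795422 -0.3299914   0.32694545]
[[ 0.154  0.988 -0.   ]
 [ 0.988 -0.154  0.   ]
 [ 0.    -0.    -1.   ]]
```

carry_out(
  targets=[
    {"slide": [0, -0.03, 0], "twist": [0, 0, 0], "gripper": 0.085},
    {"slide": [0, -0.03, 0], "twist": [0, 0, 0], "gripper": 0.085},
    {"slide": [0, -0.03, 0], "twist": [0, 0, 0], "gripper": 0.085},
    {"slide": [0, -0.03, 0], "twist": [0, 0, 0], "gripper": 0.085},
    {"slide": [0, 0, 0], "twist": [0, 0, 0], "gripper": 0.085},
    {"slide": [0, 0, 0], "twist": [0, 0, 0], "gripper": 0.085},
  ],
)

```text
time_s: 11.93
eef_pos: [0.3286, -0.311, 0.3277]
orientation: [2.389, 2.038, -0.0]
contact_force: [0.5, 0.4, -0.4]
gripper_width: 0.0845
finger_force: 0.0
```

```bash
python3 - <<'E'
from h import *
import pickle
im,c,st=snap("wrist","wE.png"); pickle.dump(c,open("wE.pkl","wb")); print(st["time_s"],st["eef_pos"]);print(Rot.from_rotvec(st["orientation"]).as_matrix().round(3))
D=cv2.imread("pics/wD.png")[:300]
cv2.imwrite("pics/m2.png",np.vstack([D[:,:],im[:300]]))
E
```

```text
11.9333 [ 0.32863662 -0.31103805  0.32766716]
[[ 0.158  0.987  0.001]
 [ 0.987 -0.158 -0.001]
 [-0.001  0.001 -1.   ]]
```

View pics/m2.png

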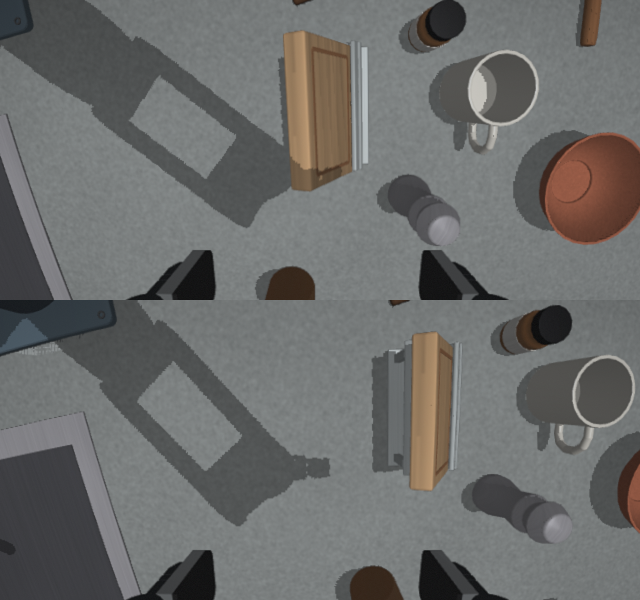

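Picture D shows the large board's top edge at (285,31), (305,31), (312,188) and (292,191). Picture E shows it at (415,34), (437,32), (433,189) and (411,189). I'll refine these by mask and triangulate.

```bash
python3 - <<'E'
from h import *
import pickle
np.set_printoptions(precision=4,suppress=True)
D,E=[pickle.load(open(f"w{k}.pkl","rb")) for k in "DE"]
for k,p in (("D",(300,110)),("E",(424,110))):
    im=cv2.imread(f"pics/w{k}.png"); h=cv2.cvtColor(im,cv2.COLOR_BGR2HSV)
    print(h[110,p[0]-18:p[0]+50:3].tolist())
a=[(285,31),(305,31),(312,188),(292,191)]; b=[(415,34),(437,32),(433,189),(411,189)]
X=tri(D,a,E,b); print(X,X.mean(0)); 
m=lambda i,j:(X[i]+X[j])[:3]/2
print("len",X[0]-X[3],X[1]-X[2],"thick",X[1]-X[0],X[2]-X[3])
T=cv2.imread("pics/t1.png"); h=cv2.cvtColor(T,cv2.COLOR_BGR2HSV); print(h[240:260:4,200:210:4].tolist())
E
```

```text
[[90, 6, 82], [90, 9, 84], [16, 98, 149], [16, 97, 150], [16, 98, 151], [16, 96, 159], [16, 98, 167], [16, 97, 173], [15, 98, 187], [16, 97, 134], [16, 94, 119], [13, 119, 105], [16, 97, 131], [15, 95, 126], [15, 96, 125], [16, 96, 128], [16, 95, 121], [15, 96, 130], [15, 96, 119], [16, 96, 120], [15, 96, 119], [15, 98, 122], [13, 121, 105]]
[[96, 13, 99], [96, 13, 99], [16, 99, 134], [16, 98, 151], [16, 97, 147], [16, 97, 150], [15, 98, 159], [16, 97, 165], [15, 98, 171], [16, 98, 180], [15, 96, 130], [16, 100, 123], [16, 97, 124], [15, 96, 120], [16, 99, 116], [98, 12, 88], [99, 11, 164], [95, 12, 132], [90, 10, 126], [98, 8, 130], [90, 8, 129], [90, 8, 128], [90, 8, 127]]
[[ 0.4382 -0.1962  0.1286  0.0018]
 [ 0.4565 -0.1991  0.1346  0.0004]
 [ 0.4398 -0.3441  0.1371  0.0014]
 [ 0.4193 -0.3441  0.1304  0.0017]] [ 0.4384 -0.2709  0.1327  0.0013]
len [ 0.0188  0.1479 -0.0018  0.0002] [ 0.0167  0.145  -0.0024 -0.001 ] thick [ 0.0183 -0.003   0.006  -0.0015] [ 0.0205 -0.      0.0067 -0.0003]
[[[94, 11, 168], [90, 7, 74], [120, 8, 93]], [[90, 9, 167], [95, 10, 157], [105, 8, 67]], [[95, 9, 167], [94, 11, 170], [105, 7, 71]], [[90, 9, 168], [95, 10, 146], [120, 8, 61]], [[94, 11, 166], [120, 4, 68], [120, 8, 63]]]
```

carry_out(
  targets=[
    {"slide": [0.0112, 0.0153, 0.0255], "twist": [0, 0, 0], "gripper": 0.07},
    {"slide": [0.0112, 0.0153, 0.0255], "twist": [0, 0, 0], "gripper": 0.07},
    {"slide": [0.0112, 0.0153, 0.0255], "twist": [0, 0, 0], "gripper": 0.07},
    {"slide": [0.0112, 0.0153, 0.0255], "twist": [0, 0, 0], "gripper": 0.07},
    {"slide": [0.0112, 0.0153, 0.0255], "twist": [0, 0, 0], "gripper": 0.07},
    {"slide": [0, 0, 0], "twist": [0, 0, -0.026], "gripper": 0.07},
    {"slide": [0, 0, 0], "twist": [-0.0977, 0, 0], "gripper": 0.07},
    {"slide": [0, 0, 0], "twist": [-0.0977, 0, 0], "gripper": 0.07},
    {"slide": [0, 0, 0], "twist": [-0.0977, 0, 0], "gripper": 0.07},
    {"slide": [0, 0, 0], "twist": [-0.0977, 0, 0], "gripper": 0.07},
    {"slide": [0, 0, 0], "twist": [-0.0977, 0, 0], "gripper": 0.07},
    {"slide": [0, 0, 0], "twist": [0, 0, 0], "gripper": 0.07},
  ],
)

```text
time_s: 12.98
eef_pos: [0.4124, -0.2661, 0.1975]
orientation: [2.062, 1.803, 0.454]
contact_force: [-0.1, 0.2, 0.4]
gripper_width: 0.0702
finger_force: 0.0
```

```bash
cat > to.py <<'E'
from h import *
import sys
np.set_printoptions(precision=4,suppress=True)
s=arm.read_state(); R=Rot.from_rotvec(s["orientation"]).as_matrix()
print(s["time_s"],s["eef_pos"],"q",s["joint_pos"]); print("xyz axes rows\n",R.T)
if len(sys.argv)>1:
    t=np.array(eval(sys.argv[1])); print("slide",R.T@(t-s["eef_pos"]))
if len(sys.argv)>2:  # yaw of tool y (deg), tilt (deg)
    psi,th=np.radians(eval(sys.argv[2])); b=np.array([np.cos(psi),np.sin(psi),0]); u=np.array([0,0,1.])
    y=np.cos(th)*b+np.sin(th)*u; z=np.sin(th)*b-np.cos(th)*u; G=np.c_[np.cross(y,z),y,z]
    print("twist",Rot.from_matrix(R.T@G).as_rotvec())
E
python3 to.py "[.4551,-.2731,.1007]" "[-7.5,28]"
```

```text
12.9833 [ 0.4124 -0.2661  0.1975] q [-1.1051 -0.0436  2.0814  0.5276  0.8869 -1.2651]
xyz axes rows
 [[ 0.1324  0.9912  0.0032]
 [ 0.8745 -0.1183  0.4704]
 [ 0.4666 -0.0594 -0.8825]]
slide [-0.0016 -0.0074  0.1058]
twist [ 0.001  -0.002  -0.0032]
```

carry_out(
  targets=[
    {"slide": [-0.0016, -0.0074, 0.02], "twist": [0, 0, 0], "gripper": 0.07},
    {"slide": [0, 0, 0.025], "twist": [0, 0, 0], "gripper": 0.07},
    {"slide": [0, 0, 0.025], "twist": [0, 0, 0], "gripper": 0.07},
    {"slide": [0, 0, 0.02], "twist": [0, 0, 0], "gripper": 0.07},
    {"slide": [0, 0, 0.016], "twist": [0, 0, 0], "gripper": 0.07},
    {"slide": [0, 0, 0], "twist": [0, 0, 0], "gripper": 0.07},
    {"slide": [0, 0, 0], "twist": [0, 0, 0], "gripper": 0.07},
  ],
)

```text
time_s: 13.57
eef_pos: [0.4576, -0.2748, 0.1019]
orientation: [2.061, 1.808, 0.451]
contact_force: [0.4, -0.1, -0.2]
gripper_width: 0.0699
finger_force: 0.0
```

carry_out(
  targets=[
    {"slide": [0, 0, 0], "twist": [0, 0, 0], "gripper": 0.015},
    {"slide": [0, 0, 0], "twist": [0, 0, 0], "gripper": 0.015},
    {"slide": [0, 0, 0], "twist": [0, 0, 0], "gripper": 0.015},
    {"slide": [0, 0, 0], "twist": [0, 0, 0], "gripper": 0.015},
    {"slide": [0, 0, 0], "twist": [0, 0, 0], "gripper": 0.015},
    {"slide": [0, 0, 0], "twist": [0, 0, 0], "gripper": 0.015},
    {"slide": [0, 0, 0], "twist": [0, 0, 0], "gripper": 0.015},
    {"slide": [0, 0, 0], "twist": [0, 0, 0], "gripper": 0.015},
  ],
  grip_force=50,
)

```text
time_s: 14.23
eef_pos: [0.4558, -0.2754, 0.1029]
orientation: [2.06, 1.805, 0.448]
contact_force: [-4.6, -0.3, 2.6]
gripper_width: 0.0233
finger_force: 49.5
```

```bash
python3 to.py "[.4551,-.2731,.1007]" "[-7.5,28]"
```

```text
14.2333 [ 0.4558 -0.2754  0.1029] q [-1.0067  0.1801  2.1309  0.6749  0.6121 -1.3928]
xyz axes rows
 [[ 0.132   0.9913 -0.0013]
 [ 0.8756 -0.116   0.469 ]
 [ 0.4647 -0.063  -0.8832]]
slide [ 0.0022 -0.002   0.0015]
twist [-0.0006  0.0018 -0.0007]
```

carry_out(
  targets=[
    {"slide": [0, 0, -0.02], "twist": [0, 0, 0], "gripper": 0.015},
    {"slide": [0, 0, -0.035], "twist": [0, 0, 0], "gripper": 0.015},
    {"slide": [0, 0, -0.035], "twist": [0, 0, 0], "gripper": 0.015},
    {"slide": [0, 0, -0.03], "twist": [0, 0, 0], "gripper": 0.015},
    {"slide": [0, 0, 0], "twist": [0.0977, 0, 0], "gripper": 0.015},
    {"slide": [0, 0, 0], "twist": [0.0977, 0, 0], "gripper": 0.015},
    {"slide": [0, 0, 0], "twist": [0.0977, 0, 0], "gripper": 0.015},
    {"slide": [0, 0, 0], "twist": [0.0977, 0, 0], "gripper": 0.015},
    {"slide": [0, 0, 0], "twist": [0.0977, 0, 0], "gripper": 0.015},
    {"slide": [0, 0, -0.03], "twist": [0, 0, 0], "gripper": 0.015},
    {"slide": [0, 0, -0.03], "twist": [0, 0, 0], "gripper": 0.015},
    {"slide": [0, 0, 0], "twist": [0, 0, 0], "gripper": 0.015},
  ],
)

```text
time_s: 15.23
eef_pos: [0.4028, -0.2695, 0.2734]
orientation: [2.357, 2.065, 0.0]
contact_force: [0.5, -1.0, -2.7]
gripper_width: 0.0234
finger_force: 51.2
```

carry_out(
  targets=[
    {"slide": [0, 0, 0], "twist": [0, 0, -0.109], "gripper": 0.015},
    {"slide": [0, 0, 0], "twist": [0, 0, -0.109], "gripper": 0.015},
    {"slide": [0, 0, 0], "twist": [0, 0, -0.11], "gripper": 0.015},
    {"slide": [0, 0, 0], "twist": [0, 0, 0], "gripper": 0.015},
    {"slide": [0, 0, 0], "twist": [0, 0, 0], "gripper": 0.015},
  ],
)

```text
time_s: 15.65
eef_pos: [0.4002, -0.2675, 0.2682]
orientation: [-1.999, -2.423, -0.0]
contact_force: [0.1, -0.1, -2.6]
gripper_width: 0.0236
finger_force: 51.1
```

```bash
python3 to.py "[.563,-.034,.26]" "[11.3,0]"; python3 - <<'E'
from h import *
im,c,st=snap("side","s1.png"); print(st["gripper_width"],st["finger_force"])
b,_,_=snap("top","t2.png")
cv2.imwrite("pics/m3.png",np.vstack([im[60:360,100:500],b[100:400,150:550]]))
E
```

```text
15.65 [ 0.4002 -0.2675  0.2682] q [-0.8215  0.1102  1.6284 -0.      1.4036 -1.013 ]
xyz axes rows
 [[-0.1903  0.9817  0.0005]
 [ 0.9817  0.1903 -0.0003]
 [-0.0004  0.0004 -1.    ]]
slide [0.1983 0.2043 0.0082]
twist [-0.0003 -0.0005 -0.0058]
0.023603095113952633 51.06761991977692
```

View pics/m3.png

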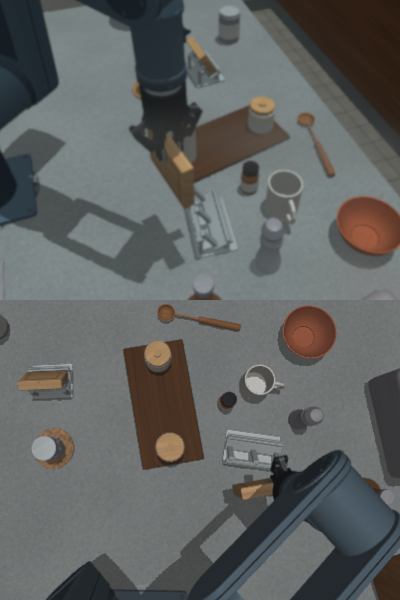

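The montage shows the board held upright, the tin on the mat and the stand empty. I'm carrying it to the tray.

carry_out(
  targets=[
    {"slide": [0.0248, 0.0255, 0.001], "twist": [0, 0, -0.0008], "gripper": 0.015},
    {"slide": [0.0248, 0.0255, 0.001], "twist": [0, 0, -0.0008], "gripper": 0.015},
    {"slide": [0.0248, 0.0255, 0.001], "twist": [0, 0, -0.0008], "gripper": 0.015},
    {"slide": [0.0248, 0.0255, 0.001], "twist": [0, 0, -0.0008], "gripper": 0.015},
    {"slide": [0.0248, 0.0255, 0.001], "twist": [0, 0, -0.0008], "gripper": 0.015},
    {"slide": [0.0248, 0.0255, 0.001], "twist": [0, 0, -0.0008], "gripper": 0.015},
    {"slide": [0.0248, 0.0255, 0.001], "twist": [0, 0, -0.0008], "gripper": 0.015},
    {"slide": [0.0248, 0.0255, 0.001], "twist": [0, 0, 0], "gripper": 0.015},
    {"slide": [0, 0, 0.02], "twist": [0, 0, 0], "gripper": 0.015},
    {"slide": [0, 0, 0.03], "twist": [0, 0, 0], "gripper": 0.015},
    {"slide": [0, 0, 0], "twist": [0, 0, 0], "gripper": 0.015},
    {"slide": [0, 0, 0], "twist": [0, 0, 0], "gripper": 0.015},
  ],
)

```text
time_s: 16.75
eef_pos: [0.5602, -0.0326, 0.209]
orientation: [-1.986, -2.428, 0.003]
contact_force: [-0.0, -0.2, -2.4]
gripper_width: 0.0232
finger_force: 51.5
```

```bash
python3 to.py "[.563,-.034,.0875]" "[11.3,0]"
```

```text
16.75 [ 0.5602 -0.0326  0.209 ] q [-0.2569  0.2973  1.5381 -0.0001  1.3112 -0.4567]
xyz axes rows
 [[-0.1985  0.9801  0.0021]
 [ 0.9801  0.1985 -0.0045]
 [-0.0048  0.0012 -1.    ]]
slide [-0.0022  0.003   0.1215]
twist [-0.0045 -0.0021  0.0026]
```

carry_out(
  targets=[
    {"slide": [-0.002, 0.0025, 0.025], "twist": [0, 0, 0], "gripper": 0.015},
    {"slide": [0, 0, 0.035], "twist": [0, 0, 0], "gripper": 0.015},
    {"slide": [0, 0, 0.03], "twist": [0, 0, 0], "gripper": 0.015},
    {"slide": [0, 0, 0.02], "twist": [0, 0, 0], "gripper": 0.015},
    {"slide": [0, 0, 0.004], "twist": [0, 0, 0], "gripper": 0.015},
    {"slide": [0, 0, 0], "twist": [0, 0, 0], "gripper": 0.015},
    {"slide": [0, 0, 0], "twist": [0, 0, 0], "gripper": 0.015},
  ],
)

```text
time_s: 17.33
eef_pos: [0.5661, -0.0354, 0.0987]
orientation: [1.987, 2.43, 0.002]
contact_force: [-0.0, 0.1, -3.3]
gripper_width: 0.0235
finger_force: 51.4
```

carry_out(
  targets=[
    {"slide": [0, 0, 0.003], "twist": [0, 0, 0], "gripper": 0.015},
    {"slide": [0, 0, 0.002], "twist": [0, 0, 0], "gripper": 0.015},
    {"slide": [0, 0, 0], "twist": [0, 0, 0], "gripper": 0.015},
    {"slide": [0, 0, 0], "twist": [0, 0, 0], "gripper": 0.015},
  ],
)

```text
time_s: 17.67
eef_pos: [0.5648, -0.0346, 0.0922]
orientation: [1.987, 2.432, 0.001]
contact_force: [-0.3, 0.2, -3.5]
gripper_width: 0.0235
finger_force: 51.4
```

```bash
python3 to.py "[.563,-.034,.0875]" "[11.3,0]"
```

```text
17.6667 [ 0.5648 -0.0346  0.0922] q [-0.2582  0.4146  1.6779  0.      1.0481 -0.4592]
xyz axes rows
 [[-0.1996  0.9799 -0.0004]
 [ 0.9799  0.1996  0.0009]
 [ 0.001  -0.0003 -1.    ]]
slide [ 0.0009 -0.0016  0.0047]
twist [0.0009 0.0004 0.0037]
```

carry_out(
  targets=[
    {"slide": [0.001, -0.0015, 0.003], "twist": [0, 0, 0], "gripper": 0.015},
    {"slide": [0, 0, 0.0015], "twist": [0, 0, 0], "gripper": 0.015},
    {"slide": [0, 0, 0], "twist": [0, 0, 0], "gripper": 0.015},
    {"slide": [0, 0, 0], "twist": [0, 0, 0], "gripper": 0.015},
  ],
)

```text
time_s: 18.0
eef_pos: [0.563, -0.0334, 0.0879]
orientation: [1.987, 2.433, 0.001]
contact_force: [-1.6, 2.6, 5.4]
gripper_width: 0.0234
finger_force: 52.5
```

carry_out(
  targets=[
    {"slide": [0, 0, -0.001], "twist": [0, 0, 0], "gripper": 0.022},
    {"slide": [0, 0, 0], "twist": [0, 0, 0], "gripper": 0.03},
    {"slide": [0, 0, 0], "twist": [0, 0, 0], "gripper": 0.04},
    {"slide": [0, 0, 0], "twist": [0, 0, 0], "gripper": 0.045},
    {"slide": [0, 0, 0], "twist": [0, 0, 0], "gripper": 0.045},
    {"slide": [0, 0, 0], "twist": [0, 0, 0], "gripper": 0.045},
    {"slide": [0, 0, -0.01], "twist": [0, 0, 0], "gripper": 0.045},
    {"slide": [0, 0, -0.025], "twist": [0, 0, 0], "gripper": 0.045},
    {"slide": [0, 0, -0.035], "twist": [0, 0, 0], "gripper": 0.045},
    {"slide": [0, 0, -0.04], "twist": [0, 0, 0], "gripper": 0.05},
    {"slide": [0, 0, -0.04], "twist": [0, 0, 0], "gripper": 0.07},
    {"slide": [0, 0, -0.04], "twist": [0, 0, 0], "gripper": 0.07},
  ],
)

```text
time_s: 19.0
eef_pos: [0.5617, -0.0338, 0.2803]
orientation: [-1.987, -2.432, 0.001]
contact_force: [0.9, -0.8, -0.9]
gripper_width: 0.0699
finger_force: 0.0
```

carry_out(
  targets=[
    {"slide": [0.0303, 0.0199, -0.0038], "twist": [0, 0, 0], "gripper": 0.07},
    {"slide": [0.0303, 0.0199, -0.0038], "twist": [0, 0, 0], "gripper": 0.07},
    {"slide": [0.0303, 0.0199, -0.0038], "twist": [0, 0, 0], "gripper": 0.07},
    {"slide": [0.0303, 0.0199, -0.0038], "twist": [0, 0, 0], "gripper": 0.07},
    {"slide": [0.0303, 0.0199, -0.0038], "twist": [0, 0, 0], "gripper": 0.07},
    {"slide": [0.0303, 0.0199, -0.0038], "twist": [0, 0, 0], "gripper": 0.07},
    {"slide": [0.0303, 0.0199, -0.0038], "twist": [0, 0, 0], "gripper": 0.07},
    {"slide": [0.0303, 0.0199, -0.0038], "twist": [0, 0, 0], "gripper": 0.07},
    {"slide": [0, 0, 0], "twist": [0, 0, 0.11], "gripper": 0.07},
    {"slide": [0, 0, 0], "twist": [0, 0, 0], "gripper": 0.07},
    {"slide": [0, 0, 0], "twist": [0, 0, 0], "gripper": 0.07},
  ],
)

```text
time_s: 19.92
eef_pos: [0.6699, 0.2353, 0.3081]
orientation: [-2.114, -2.323, 0.003]
contact_force: [-0.7, -0.2, -0.3]
gripper_width: 0.0701
finger_force: 0.0
```

```bash
python3 - <<'E'
from h import *
import pickle
im,c,st=snap("wrist","wF.png"); pickle.dump(c,open("wF.pkl","wb")); print(st["time_s"],st["eef_pos"],st["joint_pos"])
snap("top","t3.png");snap("side","s3.png")
E
```

```text
19.9167 [0.66989158 0.23532217 0.30812492] [ 1.81530210e-01  5.34475867e-01  9.40661934e-01 -8.03574403e-04
  1.66801503e+00  8.72992569e-02]
```

carry_out(
  targets=[
    {"slide": [0, -0.03, 0], "twist": [0, 0, 0], "gripper": 0.07},
    {"slide": [0, -0.035, 0], "twist": [0, 0, 0], "gripper": 0.07},
    {"slide": [0, -0.035, 0], "twist": [0, 0, 0], "gripper": 0.07},
    {"slide": [0, -0.02, 0], "twist": [0, 0, 0], "gripper": 0.07},
    {"slide": [0, 0, 0], "twist": [0, 0, 0], "gripper": 0.07},
    {"slide": [0, 0, 0], "twist": [0, 0, 0], "gripper": 0.07},
  ],
)

```text
time_s: 20.57
eef_pos: [0.5502, 0.2236, 0.3099]
orientation: [2.117, 2.319, 0.003]
contact_force: [0.2, 0.5, 0.4]
gripper_width: 0.0704
finger_force: 0.0
```

```bash
python3 - <<'E'
from h import *
import pickle
im,c,st=snap("wrist","wG.png"); pickle.dump(c,open("wG.pkl","wb")); print(st["time_s"],st["eef_pos"])
F=cv2.imread("pics/wF.png"); t=cv2.imread("pics/t3.png"); s=cv2.imread("pics/s3.png")
a=np.hstack([F[:300,100:500],im[:300,180:580]])
b=np.hstack([cv2.resize(t[130:280,250:450],(400,300),interpolation=2),cv2.resize(s[130:280,230:430],(400,300),interpolation=2)])
cv2.imwrite("pics/m4.png",np.vstack([a,b]))
E
```

```text
20.5667 [0.5501731  0.22364412 0.30990014]
```

View pics/m4.png

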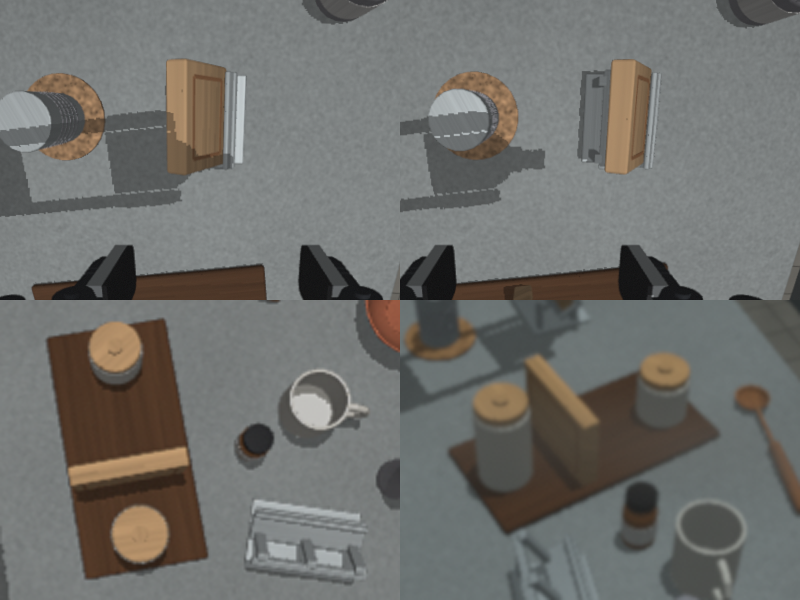

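The large board stands upright, square and centred beside the tall jar. The small board's top edge is at (267,60), (287,60), (290,172) and (267,173) in F, and at (391,60), (413,61), (409,173) and (387,171) in G.

```bash
python3 - <<'E'
from h import *
import pickle
np.set_printoptions(precision=4,suppress=True)
F,G=[pickle.load(open(f"w{k}.pkl","rb")) for k in "FG"]
X=tri(F,[(267,60),(287,60),(290,172),(267,173)],G,[(391,60),(413,61),(409,173),(387,171)]); print(X,X.mean(0))
v=(X[0]-X[3]+X[1]-X[2])/2; c=X.mean(0)[:3]; print("y",v,np.degrees(np.arctan2(-v[0],v[1])))
T=cam("top"); tl=np.array([(70,464),(186,450),(190,468),(73,486)])/2+[250,130-150]; P=plane(T,tl,.122); print("large top",P,P.mean(0))
E
python3 to.py
```

```text
[[0.6108 0.3376 0.1006 0.0001]
 [0.6306 0.3383 0.1072 0.0004]
 [0.6419 0.232  0.1109 0.0016]
 [0.6192 0.2307 0.1127 0.0013]] [0.6256 0.2847 0.1079 0.0009]
y [-0.0098  0.1066 -0.0079 -0.0012] 5.272938517769348
large top [[ 0.5607  0.04    0.122 ]
 [ 0.5821 -0.1032  0.122 ]
 [ 0.5598 -0.1086  0.122 ]
 [ 0.5336  0.0353  0.122 ]] [ 0.5591 -0.0341  0.122 ]
20.6167 [0.5511 0.2237 0.3095] q [ 0.1984  0.3021  1.2876 -0.0002  1.5499  0.1077]
xyz axes rows
 [[-0.0905  0.9959 -0.    ]
 [ 0.9959  0.0905  0.002 ]
 [ 0.002   0.0002 -1.    ]]
```

carry_out(
  targets=[
    {"slide": [0.0108, 0.0096, 0.024], "twist": [0, 0, 0], "gripper": 0.07},
    {"slide": [0.0108, 0.0096, 0.024], "twist": [0, 0, 0], "gripper": 0.07},
    {"slide": [0.0108, 0.0096, 0.024], "twist": [0, 0, 0], "gripper": 0.07},
    {"slide": [0.0108, 0.0096, 0.024], "twist": [0, 0, 0], "gripper": 0.07},
    {"slide": [0.0108, 0.0096, 0.024], "twist": [0, 0, 0], "gripper": 0.07},
    {"slide": [0, 0, 0], "twist": [-0.0977, 0, 0], "gripper": 0.07},
    {"slide": [0, 0, 0], "twist": [-0.0977, 0, 0], "gripper": 0.07},
    {"slide": [0, 0, 0], "twist": [-0.0977, 0, 0], "gripper": 0.07},
    {"slide": [0, 0, 0], "twist": [-0.0977, 0, 0], "gripper": 0.07},
    {"slide": [0, 0, 0], "twist": [-0.0977, 0, 0], "gripper": 0.07},
    {"slide": [0, 0, 0], "twist": [0, 0, 0], "gripper": 0.07},
    {"slide": [0, 0, 0], "twist": [0, 0, 0], "gripper": 0.07},
  ],
)

```text
time_s: 21.62
eef_pos: [0.593, 0.2822, 0.1873]
orientation: [1.867, 2.047, 0.504]
contact_force: [0.3, -1.1, 0.5]
gripper_width: 0.0699
finger_force: 0.0
```

```bash
python3 to.py "[.6406,.2861,.0807]" "[5.2,28]"
```

```text
21.6167 [0.593  0.2822 0.1873] q [ 0.3368  0.255   1.7617 -0.1868  0.6619  0.3656]
xyz axes rows
 [[-0.0912  0.9958 -0.0012]
 [ 0.8814  0.0813  0.4654]
 [ 0.4636  0.0414 -0.8851]]
slide [-0.0003 -0.0073  0.1166]
twist [-0.0046  0.0008  0.0011]
```

carry_out(
  targets=[
    {"slide": [0, -0.0073, 0.02], "twist": [-0.0046, 0, 0], "gripper": 0.07},
    {"slide": [0, 0, 0.03], "twist": [0, 0, 0], "gripper": 0.07},
    {"slide": [0, 0, 0.03], "twist": [0, 0, 0], "gripper": 0.07},
    {"slide": [0, 0, 0.02], "twist": [0, 0, 0], "gripper": 0.07},
    {"slide": [0, 0, 0.0165], "twist": [0, 0, 0], "gripper": 0.07},
    {"slide": [0, 0, 0], "twist": [0, 0, 0], "gripper": 0.07},
    {"slide": [0, 0, 0], "twist": [0, 0, 0], "gripper": 0.07},
  ],
)

```text
time_s: 22.2
eef_pos: [0.6444, 0.2865, 0.0818]
orientation: [1.865, 2.04, 0.511]
contact_force: [-0.8, -0.8, -0.2]
gripper_width: 0.0698
finger_force: 0.0
```

carry_out(
  targets=[
    {"slide": [0, 0, 0], "twist": [0, 0, 0], "gripper": 0.015},
    {"slide": [0, 0, 0], "twist": [0, 0, 0], "gripper": 0.015},
    {"slide": [0, 0, 0], "twist": [0, 0, 0], "gripper": 0.015},
    {"slide": [0, 0, 0], "twist": [0, 0, 0], "gripper": 0.015},
    {"slide": [0, 0, 0], "twist": [0, 0, 0], "gripper": 0.015},
    {"slide": [0, 0, 0], "twist": [0, 0, 0], "gripper": 0.015},
    {"slide": [0, 0, 0], "twist": [0, 0, 0], "gripper": 0.015},
    {"slide": [0, 0, 0], "twist": [0, 0, 0], "gripper": 0.015},
  ],
)

```text
time_s: 22.87
eef_pos: [0.6412, 0.2871, 0.0826]
orientation: [1.864, 2.042, 0.513]
contact_force: [-6.2, -1.3, 3.6]
gripper_width: 0.0234
finger_force: 49.7
```

```bash
python3 to.py "[.6406,.2861,.0807]" "[5.2,28]"
```

```text
22.8667 [0.6412 0.2871 0.0826] q [ 0.3164  0.4542  1.7714 -0.2473  0.4464  0.4233]
xyz axes rows
 [[-0.0908  0.9959 -0.0001]
 [ 0.8777  0.0801  0.4725]
 [ 0.4706  0.0428 -0.8813]]
slide [-0.0009 -0.0015  0.0014]
twist [ 0.0034 -0.      0.0002]
```

carry_out(
  targets=[
    {"slide": [0, 0, -0.02], "twist": [0, 0, 0], "gripper": 0.015},
    {"slide": [0, 0, -0.035], "twist": [0, 0, 0], "gripper": 0.015},
    {"slide": [0, 0, -0.035], "twist": [0, 0, 0], "gripper": 0.015},
    {"slide": [0, 0, 0], "twist": [0.0982, 0, 0], "gripper": 0.015},
    {"slide": [0, 0, 0], "twist": [0.0982, 0, 0], "gripper": 0.015},
    {"slide": [0, 0, 0], "twist": [0.0982, 0, 0], "gripper": 0.015},
    {"slide": [0, 0, 0], "twist": [0.0982, 0, 0], "gripper": 0.015},
    {"slide": [0, 0, 0], "twist": [0.0982, 0, 0], "gripper": 0.015},
    {"slide": [0, 0, -0.035], "twist": [0, 0, 0], "gripper": 0.015},
    {"slide": [0, 0, 0], "twist": [0, 0, -0.107], "gripper": 0.015},
    {"slide": [0, 0, 0], "twist": [0, 0, 0], "gripper": 0.015},
    {"slide": [0, 0, 0], "twist": [0, 0, 0], "gripper": 0.015},
  ],
)

```text
time_s: 23.87
eef_pos: [0.5997, 0.2832, 0.1963]
orientation: [1.993, 2.426, 0.002]
contact_force: [-0.5, -0.5, -1.1]
gripper_width: 0.0235
finger_force: 50.3
```

```bash
python3 to.py "[.626,-.018,.21]" "[11.3,0]"; python3 -c "
from h import *
s=arm.read_state();print(s['gripper_width'],s['finger_force'])"
```

```text
23.8667 [0.5997 0.2832 0.1963] q [ 0.2736  0.4826  1.2905 -0.0006  1.3663  0.0781]
xyz axes rows
 [[-0.1944  0.9809 -0.0004]
 [ 0.9809  0.1944  0.0023]
 [ 0.0023  0.0001 -1.    ]]
slide [-0.3006 -0.0327 -0.0136]
twist [ 0.0023  0.0004 -0.0016]
0.023521612018471194 50.27293860912323
```

carry_out(
  targets=[
    {"slide": [-0.0301, -0.0033, -0.0014], "twist": [0, 0, 0], "gripper": 0.015},
    {"slide": [-0.0301, -0.0033, -0.0014], "twist": [0, 0, 0], "gripper": 0.015},
    {"slide": [-0.0301, -0.0033, -0.0014], "twist": [0, 0, 0], "gripper": 0.015},
    {"slide": [-0.0301, -0.0033, -0.0014], "twist": [0, 0, 0], "gripper": 0.015},
    {"slide": [-0.0301, -0.0033, -0.0014], "twist": [0, 0, 0], "gripper": 0.015},
    {"slide": [-0.0301, -0.0033, -0.0014], "twist": [0, 0, 0], "gripper": 0.015},
    {"slide": [-0.0301, -0.0033, -0.0014], "twist": [0, 0, 0], "gripper": 0.015},
    {"slide": [-0.0301, -0.0033, -0.0014], "twist": [0, 0, 0], "gripper": 0.015},
    {"slide": [-0.0301, -0.0033, -0.0014], "twist": [0, 0, 0], "gripper": 0.015},
    {"slide": [-0.0301, -0.0033, -0.0014], "twist": [0, 0, 0], "gripper": 0.015},
    {"slide": [0, 0, 0], "twist": [0, 0, 0], "gripper": 0.015},
    {"slide": [0, 0, 0], "twist": [0, 0, 0], "gripper": 0.015},
  ],
)

```text
time_s: 24.87
eef_pos: [0.6258, -0.0199, 0.2101]
orientation: [1.997, 2.424, 0.002]
contact_force: [-0.8, -0.1, -1.4]
gripper_width: 0.0233
finger_force: 50.2
```

```bash
python3 to.py "[.626,-.018,.0663]" "[11.3,0]"
```

```text
24.8667 [ 0.6258 -0.0199  0.2101] q [-0.21    0.4077  1.374   0.0006  1.3588 -0.403 ]
xyz axes rows
 [[-0.1917  0.9815  0.0001]
 [ 0.9815  0.1917  0.0012]
 [ 0.0012  0.0003 -1.    ]]
slide [0.0018 0.0004 0.1438]
twist [ 0.0012 -0.0001 -0.0043]
```

carry_out(
  targets=[
    {"slide": [0.0015, 0, 0.03], "twist": [0, 0, -0.004], "gripper": 0.015},
    {"slide": [0, 0, 0.035], "twist": [0, 0, 0], "gripper": 0.015},
    {"slide": [0, 0, 0.035], "twist": [0, 0, 0], "gripper": 0.015},
    {"slide": [0, 0, 0.025], "twist": [0, 0, 0], "gripper": 0.015},
    {"slide": [0, 0, 0.01], "twist": [0, 0, 0], "gripper": 0.015},
    {"slide": [0, 0, 0], "twist": [0, 0, 0], "gripper": 0.015},
    {"slide": [0, 0, 0], "twist": [0, 0, 0], "gripper": 0.015},
  ],
)

```text
time_s: 25.45
eef_pos: [0.6266, -0.016, 0.0761]
orientation: [1.985, 2.433, 0.002]
contact_force: [1.2, -0.1, -0.9]
gripper_width: 0.0233
finger_force: 50.1
```

```bash
python3 to.py "[.626,-.018,.0663]" "[11.3,0]"
```

```text
25.45 [ 0.6266 -0.016   0.0761] q [-0.2036  0.5267  1.5336  0.0009  1.0793 -0.4065]
xyz axes rows
 [[-0.201   0.9796 -0.0001]
 [ 0.9796  0.201   0.0021]
 [ 0.0021  0.0003 -1.    ]]
slide [-0.0018 -0.001   0.0098]
twist [0.0021 0.0001 0.0052]
```

carry_out(
  targets=[
    {"slide": [-0.0018, -0.001, 0.004], "twist": [0, 0, 0], "gripper": 0.015},
    {"slide": [0, 0, 0.003], "twist": [0, 0, 0], "gripper": 0.015},
    {"slide": [0, 0, 0], "twist": [0, 0, 0], "gripper": 0.015},
    {"slide": [0, 0, 0], "twist": [0, 0, 0], "gripper": 0.015},
  ],
)

```text
time_s: 25.78
eef_pos: [0.6264, -0.019, 0.0695]
orientation: [1.985, 2.432, 0.003]
contact_force: [-0.0, -0.0, -0.4]
gripper_width: 0.0234
finger_force: 50.2
```

carry_out(
  targets=[
    {"slide": [0, 0, 0.002], "twist": [0, 0, 0], "gripper": 0.015},
    {"slide": [0, 0, 0], "twist": [0, 0, 0], "gripper": 0.015},
    {"slide": [0, 0, 0], "twist": [0, 0, 0], "gripper": 0.015},
  ],
)

```text
time_s: 26.03
eef_pos: [0.6259, -0.0189, 0.0667]
orientation: [1.985, 2.433, 0.002]
contact_force: [-0.0, -0.5, 0.3]
gripper_width: 0.0232
finger_force: 50.2
```

carry_out(
  targets=[
    {"slide": [0, 0, 0.001], "twist": [0, 0, 0], "gripper": 0.015},
    {"slide": [0, 0, 0], "twist": [0, 0, 0], "gripper": 0.015},
    {"slide": [0, 0, 0], "twist": [0, 0, 0], "gripper": 0.015},
  ],
)

```text
time_s: 26.28
eef_pos: [0.626, -0.0189, 0.0655]
orientation: [1.985, 2.433, 0.002]
contact_force: [0.5, 0.4, -0.8]
gripper_width: 0.0232
finger_force: 50.3
```

Not clearly seated yet, so I'll press down in small steps.

carry_out(
  targets=[
    {"slide": [0, 0, 0.0015], "twist": [0, 0, 0], "gripper": 0.015},
    {"slide": [0, 0, 0], "twist": [0, 0, 0], "gripper": 0.015},
    {"slide": [0, 0, 0], "twist": [0, 0, 0], "gripper": 0.015},
  ],
)

```text
time_s: 26.53
eef_pos: [0.6262, -0.0192, 0.0652]
orientation: [1.984, 2.432, 0.003]
contact_force: [-1.7, 0.3, 4.4]
gripper_width: 0.0231
finger_force: 51.0
```

Contact is clear, so I'm releasing and retreating straight up.

carry_out(
  targets=[
    {"slide": [0, 0, -0.0007], "twist": [0, 0, 0], "gripper": 0.022},
    {"slide": [0, 0, 0], "twist": [0, 0, 0], "gripper": 0.03},
    {"slide": [0, 0, 0], "twist": [0, 0, 0], "gripper": 0.04},
    {"slide": [0, 0, 0], "twist": [0, 0, 0], "gripper": 0.045},
    {"slide": [0, 0, 0], "twist": [0, 0, 0], "gripper": 0.045},
    {"slide": [0, 0, 0], "twist": [0, 0, 0], "gripper": 0.045},
    {"slide": [0, 0, -0.01], "twist": [0, 0, 0], "gripper": 0.045},
    {"slide": [0, 0, -0.025], "twist": [0, 0, 0], "gripper": 0.045},
    {"slide": [0, 0, -0.035], "twist": [0, 0, 0], "gripper": 0.045},
    {"slide": [0, 0, -0.04], "twist": [0, 0, 0], "gripper": 0.05},
    {"slide": [0, 0, -0.04], "twist": [0, 0, 0], "gripper": 0.07},
    {"slide": [0, 0, -0.04], "twist": [0, 0, 0], "gripper": 0.07},
  ],
)

```text
time_s: 27.53
eef_pos: [0.625, -0.0187, 0.2574]
orientation: [1.985, 2.433, 0.002]
contact_force: [0.7, -0.2, 0.8]
gripper_width: 0.0695
finger_force: 0.0
```

carry_out(
  targets=[
    {"slide": [0.03, -0.02, 0], "twist": [0, 0, 0], "gripper": 0.07},
    {"slide": [0.03, -0.02, 0], "twist": [0, 0, 0], "gripper": 0.07},
    {"slide": [0.03, -0.02, 0], "twist": [0, 0, 0], "gripper": 0.07},
    {"slide": [0.03, -0.02, 0], "twist": [0, 0, 0], "gripper": 0.07},
    {"slide": [0.03, -0.02, 0], "twist": [0, 0, 0], "gripper": 0.07},
    {"slide": [0.03, -0.02, 0], "twist": [0, 0, 0], "gripper": 0.07},
    {"slide": [0.03, -0.02, 0], "twist": [0, 0, 0], "gripper": 0.07},
    {"slide": [0.03, -0.02, 0], "twist": [0, 0, 0], "gripper": 0.07},
    {"slide": [0.03, -0.02, 0], "twist": [0, 0, 0], "gripper": 0.07},
    {"slide": [0, 0, 0], "twist": [0, 0, 0], "gripper": 0.07},
    {"slide": [0, 0, 0], "twist": [0, 0, 0], "gripper": 0.07},
  ],
)

```text
time_s: 28.45
eef_pos: [0.3938, 0.2106, 0.2554]
orientation: [1.98, 2.436, 0.004]
contact_force: [0.3, -0.7, 0.5]
gripper_width: 0.0701
finger_force: 0.0
```

```bash
python3 - <<'E'
from h import *
t,_,st=snap("top","t5.png"); s,_,_=snap("side","s5.png"); print(st["time_s"],st["eef_pos"])
cv2.imwrite("pics/m5.png",np.hstack([cv2.resize(t[120:290,170:370],(400,340),interpolation=2),cv2.resize(s[100:270,225:425],(400,340),interpolation=2)]))
E
```

```text
28.45 [0.39383247 0.21063715 0.2553813 ]
```

View pics/m5.png

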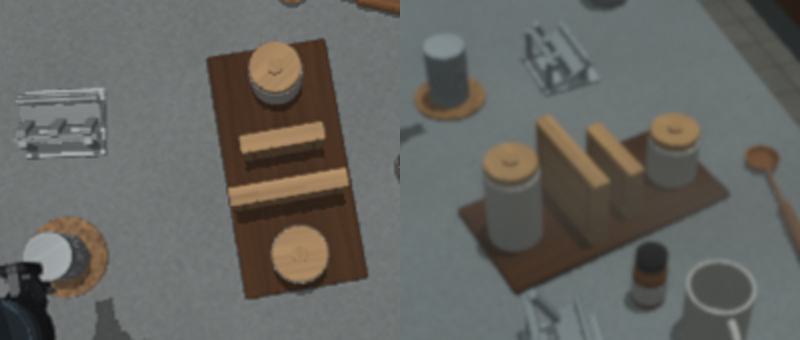

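Both boards stand upright and square between the jars, with the small one at (311,189) and the large one at (314,214) in the top view. The tin is on the mat. I'll do a quick numeric check before handing in.

```bash
python3 - <<'E'
from h import *
T=cam("top"); f=lambda x,y,z:plane(T,(170+x/2,120+y/2),z)[0,:2]
s=f(282,138,.097);l=f(288,187,.122);tj=f(300,254,.147);sj=f(275,68,.097)
print(s,l,tj,sj,np.linalg.norm(s-sj),np.linalg.norm(l-tj),np.linalg.norm(s-l))
if 0.075<np.linalg.norm(s-sj)<.102 and .075<np.linalg.norm(l-tj)<.102: print(arm.hand_in())
E
```

```text
[ 0.62368783 -0.02218596] [ 0.55896446 -0.03178158] [ 0.47670964 -0.04857239] [ 0.71462733 -0.01047387] 0.09169059757911543 0.08395109606785317 0.0654308100217273
the job is handed in; nothing more can be done
None
```

I handed the job in at about 28 s: the tin is on the mat and both boards stand upright on the tray (large 84 mm from the tall jar, small 92 mm from the short jar); no verdict came back, and I saw no jar or bystander moved.

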